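# Weigh the drying cartridge and dock it

## Task

Stand the drying cartridge upright on the pan of the balance, let go and see which way the beam settles: if the pan goes down it is wet and belongs in the round finned drying dock, if the pan stays up it is dry and belongs in the plain square storage dock. Push it down into that dock past the tight seat until you feel it bottom on the hard stop, lean on it there for about half a second with about 20 N (less than 17 N may not seat it, more than 25 N breaks it), then let go. Leave the other things on the table alone.

Things in the scene. Friction and masses are not known exactly. Their poses are not given: they have to be found in the camera images.
- cartridge_grip (a point): Loose upright cartridge, white and grey plastic, 98 mm tall, round about z (up). From its foot: perforated body 39 mm diameter to 46 mm (foot tapers to 31 mm over the last 7 mm), flange 50 mm diameter at 46 to 52 mm, smooth grip stem 28 mm diameter at 52 to 98 mm. 90 to 220 g, differs each time. This point is on the axis, 78 mm above the foot, 26 mm above the flange: grip the stem here. Starts standing.
- balance: Fixed two-arm balance. Origin: middle of the underside of its grey base plate (90 x 200 x 12 mm). The beam pivots 80 mm above the origin between two aluminium cheeks (top 86 mm) and runs along local y: pan axis 120 mm from the pivot on the -y side, dark counterweight 40 mm diameter at 105 mm on the +y side (top about 130 mm above the table).
- pan (a point): Centre of the upper face of the round steel pan (moves with the beam). Flat 47 mm diameter inside a 4 mm high rim of 57 mm outer diameter. 60 mm above the table with the beam level, about 11 mm higher at the upper stop, 11 mm lower at the lower stop. The beam next to the pan, towards the pivot, is 26 mm higher than the pan face from 28 mm off its axis on.
- beam (a joint): Tilt of the balance beam in rad: 0 level, positive = pan down. Free between the stops at -0.09 (pan up, as when empty) and +0.09 (pan down). More than about 150 g in the middle of the pan swings it to +0.09 in about 2 s; less leaves it at -0.09. It yields to a light push.
- drying_dock: Fixed dock for wet cartridges: round bright metal drum 58 mm tall, 98 mm diameter over a ring of vertical cooling fins, with an upright 42 mm bore open at the top. Origin: centre of the underside, on the bore axis, z up.
- drying_dock_rim (a point): Centre of the drying dock's bore mouth, level with its rim. In the bore a tight rubber seat, top first 16 to 20 mm below the rim, slides down only when pushed with about 7 N and stays where left: a cartridge just dropped in stands on it. Below waits a rigid stop, unseen and not measured, 26 to 44 mm below the rim, set anew each time; on it the flange is still 2 to 20 mm above the rim.
- storage_dock: Fixed dock for dry cartridges: plain square grey block 86 x 86 mm on a 98 mm square black foot, 58 mm tall, with an upright 42 mm bore. Origin: centre of the underside, on the bore axis, z up.
- storage_dock_rim (a point): Centre of the storage dock's bore mouth, level with its rim. Same tight sliding seat inside and same kind of unseen rigid stop (its own height, 26 to 44 mm below the rim) as the drying dock. Only the force tells when the cartridge has bottomed: it jumps from about 7 N to well above.
- tape_roll: Bystander: roll of tape lying flat, 68 mm diameter, 19 mm high; origin centre of the underside. Leave it alone.
- hygrometer: Bystander: small white hygrometer, 40 x 58 x 15 mm; origin centre of the underside. Leave it alone.
- powder_jar: Bystander: jar with a green lid, 64 mm diameter, 90 mm high; origin centre of the underside. Leave it alone.
There are look-alikes about, which are no part of the job. What is shaped like the drying_dock but orange or purple is not meant.

How it is judged:
On the way, in this order (a step that is already met when the one before it is completed fails the run):
1. the cartridge stands on the balance pan by itself, let go, and the beam has come to rest (contact force between cartridge and beam above 0.4 N and contact force between the fingers and cartridge below 0.05 N and horizontal distance between cartridge_grip and pan below 0.018 m and angle between cartridge_grip's own z axis and vertical below 0.15 rad and contact force between the fingers and beam below 0.05 N and linear speed of cartridge below 0.02 m/s and (value of joint beam above 0.08 rad or value of joint beam below -0.08 rad)), for 0.5 s.
2. the cartridge, upright in a dock, is pressed onto the hard stop (over 7 N on the stop, beyond the 7 N or more that seat and bore take up) (angle between cartridge_grip's own z axis and vertical below 0.06 rad and ((horizontal distance between cartridge_grip and drying_dock below 0.006 m and z of cartridge_grip in the frame of drying_dock between 0.0895 and 0.1115 m and contact force between cartridge and drying_dock_stop above 7 N) or (horizontal distance between cartridge_grip and storage_dock below 0.006 m and z of cartridge_grip in the frame of storage_dock between 0.0895 and 0.1115 m and contact force between cartridge and storage_dock_stop above 7 N))), for 0.2 s.
At the end, for the whole second after the job is handed in: The cartridge, pressed onto the stop before, stands upright, still and let go, its flange less than 21.5 mm above the rim: in the drying dock if over 150 g (pan goes down), in the storage dock if under 150 g (pan stays up); within about 15 g of that either dock counts (angle between cartridge_grip's own z axis and vertical below 0.06 rad and linear speed of cartridge below 0.01 m/s and ((horizontal distance between cartridge_grip and drying_dock below 0.006 m and z of cartridge_grip in the frame of drying_dock between 0.0895 and 0.1115 m and contact force between cartridge and drying_dock above 1.32 N) or (horizontal distance between cartridge_grip and storage_dock below 0.006 m and z of cartridge_grip in the frame of storage_dock between 0.0895 and 0.1115 m and contact force between cartridge and storage_dock below 1.62 N))); the robot touches nothing.
It fails at once if the stop is hit or pressed with more than 24 N, or the cartridge jammed hard in a dock (contact forces adding up to over 45 N) (contact force between cartridge and drying_dock_stop above 24 N or contact force between cartridge and storage_dock_stop above 24 N or contact force between cartridge and drying_dock above 45 N or contact force between cartridge and storage_dock above 45 N).
It fails at once if the balance pushed hard (more than 30 N) (contact force between any of cartridge, the fingers and balance above 30 N).
It fails at once if a bystander moved by more than 20 mm (distance of any of tape_roll, hygrometer, powder_jar from where it was at the start of the episode above 0.02 m).
It also fails if it takes over 64 s, if anything falls off the work surface, if the arm or the gripper's body presses on something with over 40 N, if the wrist force passes 120 N, or if a joint passes its speed limit or range.

## Robot

A 6-joint arm with a two-finger parallel gripper is mounted at the origin on a cart in front of the work surface, level with it; the furniture and walls round the work are solid. World frame = base frame: x ahead of the robot, y to its left, z up, the work surface at z = 0. Lengths are in m, angles in rad, forces in N, time in s.
With the tool pointing down it reaches from about 0.35 to 0.925 m from the base axis. Payload 6.4 kg.
Tool frame: the origin (TCP) lies between the finger pads; the fingertips stand 11 mm ahead of it and the grasp point (between the pads) lies 8 mm behind it (manip.nose_length is the distance from the TCP to the fingertips, in m); z points along the fingers, y is the line along which they close (so a half turn about z gives the same grasp; the last joint's range is limited). The gripper opens to 85 mm and grips with 20 to 120 N. Pads are 22 mm wide; open, the fingers measure 114 mm over their backs; the gripper's body (76 mm by 85 mm) begins 54 mm behind the grasp point. The pads swing forward as they close: fully open they stand 13 mm farther back than shut.
Start: joints at [1.169, 0.245, 1.558, -0, 1.339, -0.174], TCP at [0.147, 0.633, 0.242] pointing down, gripper open.
Joint ranges: [-3.13, 3.13], [-1.02, 2.26], [0.13, 2.54], [-0.95, 4.09], [0.21, 2.88], [-2.74, 2.74]. Speed limits (rad/s): [2.57, 2.57, 3.14, 3.14, 3.14, 3.14].

## Interface

Orientations are given as a unit quaternion [w, x, y, z].
In Python, from bench import manip gives the robot as it stands.
- The arm moves only by the tool carry_out, never from a script. Its argument "rows" is a list of rows, each a list of 2 entries, a list of its own where there are three numbers: the shift along the tool's x, y, z in m, then the turn, a rotation vector about the tool's x, y, z in rad. A call has 1 to 20 rows; each row is the pose to reach, as a shift and turn from the pose commanded when the call began, along the tool's axes at that moment; what a row does not reach only later rows make up. A row lasts 1/10 s, in which the tool goes at most 50 mm and 8.59 degrees, less where a joint would pass 70% of its speed; a pose out of reach is approached as far as the arm can. A call with a gripper value outside its range is refused whole. "fingers" is the finger opening in m, from 0 to 0.0854, set as the call begins (left out, the last holds). The fingers move at their own pace and stop on an object; "newtons" is the grip in N (left out, the last holds). Time passes only in rows, so rows that repeat a pose let the fingers close. It gives the time, the measured TCP pose, the force, the opening and the grip force at its end, in the units of the state.
- manip.read_state(): the state, without advancing time (a new reading comes with each control period).
- manip.grab_frame(name): name is "side" or "top" or "wrist"; returns a dict with "img" (400x640x3 uint8, red, green, blue), "z_map" (400x640 float32, m along the optical axis (not along the pixel's ray), 0 where there is no reading), "K" (3x3 intrinsics, pixels), "k1" (the pictures are not rectified: a ray, as slopes to the right and down, at radius r is drawn at 1 + k1 r^2 times it, then the intrinsics apply), "R" (3x3) and "t" (3): a world point X has camera coordinates R X + t; the wrist camera has in their place "T_tool_cam" (4x4, takes a point from camera to tool coordinates, whose origin is the TCP and whose axes are the flange's). Camera axes: x right, y down, z forward; pixel columns grow to the right and rows downward; lengths in m; the calibration is good to about 2 mm. A picture is of the moment at which its call begins: read the wrist's pose just before it.
- manip.sign_off(): hands the job in; it is judged then, once.
The state is a dict: "clock": time; "joint_pos": joint angles; "joint_velocities": joint speeds; "effort": joint torques, N m; "tcp_pos": TCP position; "ee_rot": TCP orientation; "contact_force": force on the tool from outside, world axes, zero at the start; "torque": the same for the moment, N m; "grip_width": opening from 0.0 (shut) to 1.0 (fully open); "grip_force": force on a finger pad.
Only numpy, scipy, OpenCV 4.12 (cv2) and the standard library are available. Lean on these libraries where they do the work, as an engineer would, in place of code of your own. Each camera call takes 0.05 s, during which the arm holds its last target. There are 200 camera calls.

## Working session

There is one attempt and no reset: what is moved stays moved. The work goes in short steps, Python scripts to look and compute and a tool call to move; the robot and the scene stay as the last step left them, time stands still between calls to the robot, and variables do not carry over. Pictures are saved under pics/ and viewed, at most 10 in all, crops included, and the job is handed in when it is done.

Besides the shell and the picture viewer there is one more tool, called after ">>>" as name(argument=value, ...), one argument or row to a line, values as JSON. carry_out: Moves the arm, as the interface text tells. Its arguments: {"type":"object","properties":{"rows":{"type":"array"},"fingers":{"type":"number"},"newtons":{"type":"number"}},"required":["rows"]}

```bash
mkdir -p pics; cat > h.py <<'E'
import numpy as np, cv2
from bench import manip
from scipy.spatial.transform import Rotation as Ro
def pose(s=None):
    s=s or manip.read_state(); q=s['ee_rot']; T=np.eye(4)
    T[:3,:3]=Ro.from_quat([q[1],q[2],q[3],q[0]]).as_matrix(); T[:3,3]=s['tcp_pos']; return T
def cloud(name):
    T=pose(); f=manip.grab_frame(name); z=f['z_map']; h,w=z.shape
    K=np.array(f['K'],float); k1=f['k1']
    v,u=np.mgrid[:h,:w]; xd=(u-K[0,2])/K[0,0]; yd=(v-K[1,2])/K[1,1]
    rd=np.hypot(xd,yd); r=rd.copy()
    for _ in range(20): r=rd/(1+k1*r*r)
    s=np.where(rd>0,r/np.maximum(rd,1e-9),1)
    P=np.stack([xd*s*z,yd*s*z,z],-1)
    if name=='wrist':
        M=T@np.array(f['T_tool_cam']); W=P@M[:3,:3].T+M[:3,3]
    else: W=(P-np.array(f['t']))@np.array(f['R'])
    W[z==0]=np.nan
    return f['img'],W
def save(n,im): cv2.imwrite('pics/'+n+'.png',im[...,::-1])
E
python3 - <<'E'
from h import *
s=manip.read_state(); print(s)
for n in ['top','side']:
    im,W=cloud(n); save(n,im); np.save(n,W)
print(manip.nose_length, manip.grab_frame('top')['k1'])
E
```

```text
{'clock': 0.0, 'joint_pos': array([ 1.16887163e+00,  2.45821975e-01,  1.55905635e+00,  2.49643979e-06,
        1.33871876e+00, -1.74136690e-01]), 'joint_velocities': array([ 0.00091547, -0.00022714, -0.00092802,  0.00064436, -0.00171837,
        0.00147993]), 'effort': array([ 3.01761529e-04, -4.29510176e+01, -3.26126969e+01, -6.13252314e-05,
        5.35802072e-03,  8.31801998e-06]), 'tcp_pos': array([0.14657983, 0.63268282, 0.24115251]), 'ee_rot': array([-2.85857329e-04,  1.13648158e-01,  9.93520554e-01, -9.60580840e-04]), 'contact_force': array([-0.49477671,  0.05259594, -0.58620872]), 'torque': array([-0.00207521,  0.00196321,  0.01783164]), 'grip_force': 0.0, 'grip_width': 1.0026601797530277}
0.011 -0.1342397646971339
```

View pics/top.png

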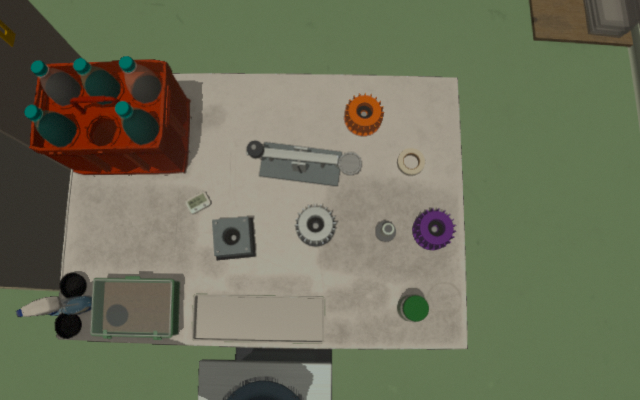

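View pics/side.png

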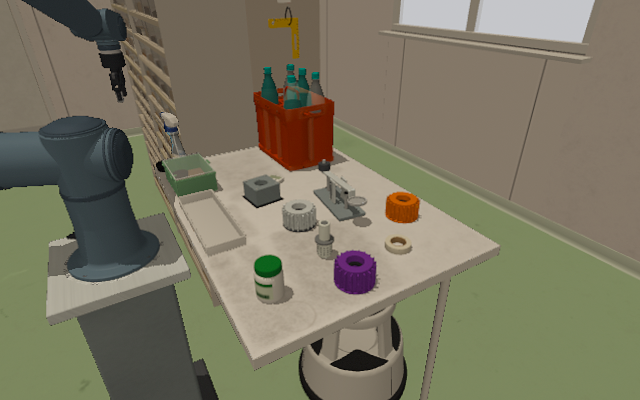

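Top view: cartridge at about (387,231), drying dock (316,225), storage dock (232,238), pan (350,163), counterweight (256,149). The bystanders are the tape (410,161), the hygrometer (198,203) and the jar (414,308).

```bash
python3 - <<'E'
from h import *
W=np.load('top.npy')
def near(u,v,r,zlo,zhi,l):
    P=W[v-r:v+r,u-r:u+r].reshape(-1,3); P=P[(P[:,2]>zlo)&(P[:,2]<zhi)]
    if len(P)<3: print(l,'few'); return
    P=P.astype(np.float32); c,R=cv2.minEnclosingCircle(np.ascontiguousarray(P[:,:2]))
    print(l,len(P),'mean',P.mean(0).round(4),'circ',np.round(c,4),round(R,4),'z',P[:,2].min().round(4),P[:,2].max().round(4))
    return P
near(387,231,16,.088,.11,'stem top')
near(387,231,16,.04,.06,'flange')
near(316,225,28,.05,.066,'dry')
P=near(233,238,28,.05,.066,'sto'); print(cv2.minAreaRect(np.ascontiguousarray(P[:,:2])))
near(350,163,13,.06,.085,'pan')
near(256,149,14,.1,.145,'cw')
P=near(300,165,48,.006,.018,'base');print(cv2.minAreaRect(np.ascontiguousarray(P[:,:2])))
P=near(300,165,48,.08,.12,'beam');print(cv2.minAreaRect(np.ascontiguousarray(P[:,:2])))
near(364,115,26,.03,.08,'orange');near(434,229,26,.03,.08,'purple');near(410,161,16,.01,.03,'tape')
near(414,308,18,.07,.11,'jar')
near(198,203,18,.008,.03,'hyg')
print('table',np.nanmedian(W[180:230,270:290,2]))
E
```

```text
stem top 116 mean [ 0.4618 -0.2824  0.0975] circ [ 0.4627 -0.2825] 0.0142 z 0.0886 0.1025
flange 203 mean [ 0.4598 -0.28    0.0516] circ [ 0.4631 -0.2831] 0.0253 z 0.0449 0.0585
dry 774 mean [ 0.4772 -0.1157  0.0568] circ [ 0.4781 -0.1153] 0.0487 z 0.05 0.0647
sto 1119 mean [0.4454 0.0812 0.0573] circ [0.4458 0.0812] 0.0608 z 0.0504 0.0656
((0.44586601853370667, 0.08155378699302673), (0.08731964975595474, 0.08840921521186829), 6.329736709594727)
pan 422 mean [ 0.6214 -0.196   0.0715] circ [ 0.6226 -0.1956] 0.0293 z 0.0601 0.0838
cw 48 mean [0.6468 0.0242 0.1035] circ [0.6457 0.0264] 0.0188 z 0.1 0.1106
base 1722 mean [ 0.6253 -0.0769  0.0112] circ [ 0.6366 -0.0885] 0.1543 z 0.006 0.018
((0.6304205060005188, -0.07658885419368744), (0.23603259027004242, 0.23695555329322815), 0.48542138934135437)
beam 733 mean [ 0.6356 -0.0674  0.0886] circ [ 0.6421 -0.0658] 0.1037 z 0.08 0.1106
((0.635212242603302, -0.06530819833278656), (0.20451436936855316, 0.04906675964593887), 85.96519470214844)
orange 1064 mean [ 0.7583 -0.2335  0.0511] circ [ 0.7612 -0.2342] 0.05 z 0.03 0.0643
purple 1097 mean [ 0.4706 -0.4027  0.0522] circ [ 0.4719 -0.4046] 0.0493 z 0.03 0.064
tape 413 mean [ 0.6435 -0.3541  0.0172] circ [ 0.6438 -0.3539] 0.0352 z 0.0102 0.0239
jar 551 mean [ 0.2826 -0.3454  0.0894] circ [ 0.2827 -0.3465] 0.03 z 0.0703 0.0956
hyg 332 mean [0.533  0.176  0.0131] circ [0.533  0.1761] 0.0308 z 0.0081 0.0189
table -0.0006855337302287629
```

```bash
cat >> h.py <<'E'
def to(*pts):
    s=manip.read_state(); T=pose(s); print('tcp',T[:3,3].round(4),'F',s['contact_force'].round(2),'grip',round(s['grip_width']*85.4,1),round(s['grip_force'],1),'t',s['clock'],'tilt',T[:3,2].round(4))
    for p in pts: print(p,'->',(T[:3,:3].T@(np.array(p)-T[:3,3])).round(4), 'n', round(np.linalg.norm(np.array(p)-T[:3,3])/.05,1))
E
python3 - <<'E'
from h import *
W=np.load('top.npy').reshape(-1,3); W=W[~np.isnan(W[:,0])]
def cor(a,b,w=.12):
    a=np.array(a);b=np.array(b);d=b-a;L=np.hypot(*d);d/=L;q=W[:,:2]-a;s=q@d;n=abs(q@[-d[1],d[0]])
    m=(n<w)&(s>-.1)&(s<L+.1); P=W[m]; i=np.argsort(-P[:,2])[:3]; print(P[i].round(3))
cor([.147,.633],[.38,.25]);cor([.38,.25],[.462,-.282])
print(pose()[:3,:3].round(4))
to([.38,.25,.28],[.462,-.2825,.24])
E
```

```text
[[0.353 0.521 0.27 ]
 [0.351 0.522 0.268]
 [0.337 0.522 0.266]]
[[ 0.453 -0.283  0.102]
 [ 0.45  -0.281  0.102]
 [ 0.464 -0.276  0.102]]
[[-9.742e-01  2.259e-01 -6.000e-04]
 [ 2.259e-01  9.742e-01 -1.500e-03]
 [ 3.000e-04 -1.600e-03 -1.000e+00]]
tcp [0.1466 0.6328 0.2414] F [0.68 0.09 0.6 ] grip 85.4 0.0 t 0.15 tilt [-6.0e-04 -1.5e-03 -1.0e+00]
[0.38, 0.25, 0.28] -> [-0.3138 -0.3203 -0.0382] n 9.0
[0.462, -0.2825, 0.24] -> [-0.514  -0.8204  0.0025] n 19.4
```

```bash
python3 - <<'E'
from h import *
to([.147,.633,.33],[.30,.30,.33],[.36,.1,.30],[.462,-.2825,.2])
E
```

```text
tcp [0.1466 0.6328 0.2414] F [0.68 0.09 0.6 ] grip 85.4 0.0 t 0.15 tilt [-6.0e-04 -1.5e-03 -1.0e+00]
[0.147, 0.633, 0.33] -> [-0.0003  0.0001 -0.0886] n 1.8
[0.3, 0.3, 0.33] -> [-0.2246 -0.2897 -0.0882] n 7.5
[0.36, 0.1, 0.3] -> [-0.3282 -0.4709 -0.058 ] n 11.5
[0.462, -0.2825, 0.2] -> [-0.514  -0.8204  0.0425] n 19.4
```

>>> carry_out(
  rows=[
    [[0,0,-0.05],[0,0,0]],
    [[0,0,-0.09],[0,0,0]],
    [[-0.03,-0.04,-0.09],[0,0,0]],
    [[-0.06,-0.08,-0.09],[0,0,0]],
    [[-0.09,-0.12,-0.09],[0,0,0]],
    [[-0.12,-0.16,-0.09],[0,0,0]],
    [[-0.15,-0.2,-0.09],[0,0,0]],
    [[-0.18,-0.24,-0.09],[0,0,0]],
    [[-0.21,-0.28,-0.09],[0,0,0]],
    [[-0.235,-0.32,-0.09],[0,0,0]],
    [[-0.26,-0.36,-0.08],[0,0,0]],
    [[-0.285,-0.4,-0.07],[0,0,0]],
    [[-0.31,-0.44,-0.06],[0,0,0]],
    [[-0.33,-0.48,-0.06],[0,0,0]],
    [[-0.35,-0.52,-0.05],[0,0,0]],
    [[-0.37,-0.56,-0.04],[0,0,0]],
    [[-0.39,-0.6,-0.03],[0,0,0]],
    [[-0.41,-0.64,-0.01],[0,0,0]],
    [[-0.435,-0.68,0.0],[0,0,0]],
    [[-0.46,-0.72,0.02],[0,0,0]],
  ],
  fingers=0.07,
  newtons=30,
)

```text
clock: 2.15
tcp_pos: [0.4325, -0.1734, 0.2231]
ee_rot: [0.001, 0.114, 0.993, -0.001]
contact_force: [1.3, 0.3, 0.6]
grip_width: 0.82
grip_force: 0.0
```

```bash
python3 - <<'E'
from h import *
print(manip.read_state()['joint_pos'].round(3))
to([.4625,-.2825,.16],[.4625,-.2825,.070])
E
```

```text
[-0.626 -0.185  2.034  0.     1.29  -1.968]
tcp [ 0.4325 -0.1734  0.2231] F [1.25 0.28 0.62] grip 70.0 0.0 t 2.15 tilt [ 0.0022 -0.0014 -1.    ]
[0.4625, -0.2825, 0.16] -> [-0.0538 -0.0994  0.0633] n 2.6
[0.4625, -0.2825, 0.07] -> [-0.0535 -0.0993  0.1533] n 3.8
```

>>> carry_out(
  rows=[
    [[-0.02,-0.04,0.02],[0,0,0]],
    [[-0.04,-0.08,0.04],[0,0,0]],
    [[-0.054,-0.0995,0.063],[0,0,0]],
    [[-0.054,-0.0995,0.063],[0,0,0]],
    [[-0.054,-0.0995,0.063],[0,0,0]],
  ],
)

```text
clock: 2.65
tcp_pos: [0.4616, -0.2799, 0.1589]
ee_rot: [-0.001, 0.114, 0.993, 0.001]
contact_force: [-0.2, 0.5, 0.3]
grip_width: 0.822
grip_force: 0.0
```

```bash
python3 - <<'E'
from h import *
im,W=cloud('wrist'); save('w1',im)
P=W.reshape(-1,3)
for l,lo,hi in [('stem',.09,.106),('flange',.045,.057)]:
    Q=P[(P[:,2]>lo)&(P[:,2]<hi)&(np.hypot(P[:,0]-.4625,P[:,1]+.2825)<.035)].astype(np.float32)
    print(l,len(Q)); 
    if len(Q)>5: print(Q.mean(0),cv2.minEnclosingCircle(np.ascontiguousarray(Q[:,:2])))
to([.4625,-.2825,.070])
E
```

```text
stem 1260
[ 0.45929775 -0.28232062  0.09811106] ((0.4605722725391388, -0.2826777994632721), 0.013907314278185368)
flange 1383
[ 0.45253438 -0.2804716   0.05240147] ((0.46072667837142944, -0.282736212015152), 0.0250864177942276)
tcp [ 0.462  -0.2797  0.16  ] F [-0.04  0.68  0.47] grip 70.0 0.0 t 2.7 tilt [-1.e-04  3.e-04 -1.e+00]
[0.4625, -0.2825, 0.07] -> [-0.0011 -0.0027  0.09  ] n 1.8
```

View pics/w1.png

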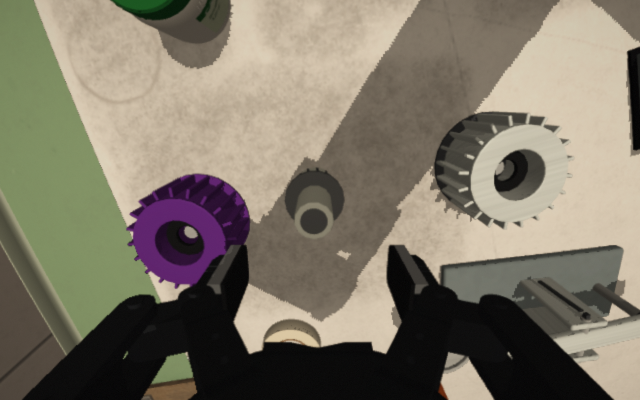

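The wrist view agrees with the top view: the stem is at (0.461,-0.283). I'll descend and grip.

>>> carry_out(
  rows=[
    [[0,-0.003,0.04],[0,0,0]],
    [[0,-0.003,0.075],[0,0,0]],
    [[0,-0.003,0.09],[0,0,0]],
    [[0,-0.003,0.09],[0,0,0]],
    [[0,-0.003,0.09],[0,0,0]],
  ],
)

```text
clock: 3.2
tcp_pos: [0.4624, -0.2834, 0.0716]
ee_rot: [0.001, 0.113, 0.994, -0.001]
contact_force: [0.3, 0.6, -0.4]
grip_width: 0.821
grip_force: 0.0
```

>>> carry_out(
  rows=[
    [[0,0,0],[0,0,0]],
    [[0,0,0],[0,0,0]],
    [[0,0,0],[0,0,0]],
    [[0,0,0],[0,0,0]],
    [[0,0,0],[0,0,0]],
    [[0,0,0],[0,0,0]],
    [[0,0,0],[0,0,0]],
    [[0,0,0],[0,0,0]],
  ],
  fingers=0.01,
  newtons=40,
)

```text
clock: 4.0
tcp_pos: [0.4621, -0.2835, 0.0711]
ee_rot: [0.001, 0.114, 0.994, -0.0]
contact_force: [0.1, 1.9, 6.2]
grip_width: 0.317
grip_force: 39.0
```

```bash
python3 - <<'E'
from h import *
to([.4625,-.2825,.18],[.622,-.196,.18],[.622,-.196,.145])
E
```

```text
tcp [ 0.4621 -0.2835  0.0711] F [0.12 1.87 6.22] grip 27.0 39.0 t 4.0 tilt [ 0.0015 -0.001  -1.    ]
[0.4625, -0.2825, 0.18] -> [-0.0003  0.001  -0.1089] n 2.2
[0.622, -0.196, 0.18] -> [-0.1361  0.1213 -0.1088] n 4.2
[0.622, -0.196, 0.145] -> [-0.1361  0.1213 -0.0738] n 3.9
```

>>> carry_out(
  rows=[
    [[0,0,-0.04],[0,0,0]],
    [[0,0,-0.08],[0,0,0]],
    [[0,0,-0.12],[0,0,0]],
    [[-0.03,0.025,-0.12],[0,0,0]],
    [[-0.06,0.05,-0.12],[0,0,0]],
    [[-0.09,0.08,-0.12],[0,0,0]],
    [[-0.12,0.105,-0.12],[0,0,0]],
    [[-0.136,0.121,-0.12],[0,0,0]],
    [[-0.136,0.121,-0.12],[0,0,0]],
    [[-0.136,0.121,-0.12],[0,0,0]],
    [[-0.136,0.121,-0.12],[0,0,0]],
  ],
)

```text
clock: 5.1
tcp_pos: [0.6202, -0.1963, 0.1892]
ee_rot: [-0.001, 0.114, 0.993, 0.0]
contact_force: [0.2, -0.0, -2.0]
grip_width: 0.317
grip_force: 39.8
```

```bash
python3 - <<'E'
from h import *
im,W=cloud('side'); P=W.reshape(-1,3); im2,W2=cloud('wrist'); P2=W2.reshape(-1,3)
save('both',np.vstack([cv2.resize(im[130:270,240:440],(600,420))]))
T=pose()
to([.622,-.196,.145])
for n,p in [('side',P),('wrist',P2)]:
    Q=p[(abs(p[:,2]-.0715)<.006)&(np.hypot(p[:,0]-.622,p[:,1]+.196)<.04)].astype(np.float32)
    print(n,'pan',len(Q)); 
    if len(Q)>5: print(Q.mean(0),cv2.minEnclosingCircle(np.ascontiguousarray(Q[:,:2])))
    g=T[:3,3]; Q=p[(p[:,2]>.12)&(p[:,2]<.175)&(np.hypot(p[:,0]-g[0],p[:,1]-g[1])<.035)]
    print('cart',len(Q)); 
    if len(Q)>5: print(Q.min(0),Q.max(0))
E
```

```text
tcp [ 0.6204 -0.1965  0.1896] F [-0.32 -0.59 -1.75] grip 27.1 39.8 t 5.2 tilt [-5.e-04  1.e-04 -1.e+00]
[0.622, -0.196, 0.145] -> [-0.0015  0.0009  0.0446] n 0.9
side pan 185
[ 0.62176913 -0.1966057   0.07233752] ((0.6222819685935974, -0.19630320370197296), 0.031699445098638535)
cart 297
[ 0.59471642 -0.22425014  0.12025083] [ 0.64567131 -0.17568124  0.17378802]
wrist pan 1746
[ 0.6096432  -0.19198409  0.07233726] ((0.6178346872329712, -0.19287411868572235), 0.03140901401638985)
cart 2623
[ 0.5937984  -0.22091424  0.12544727] [ 0.62506302 -0.17160839  0.17497652]
```

View pics/both.png

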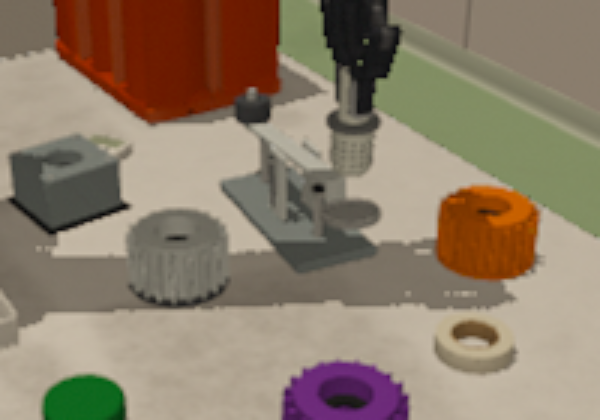

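Side view: the cartridge hangs plumb about 45 mm above the pan (crop (350,210)), clear of the beam. I'll lower it.

>>> carry_out(
  rows=[
    [[-0.001,0.001,0.02],[0,0,0]],
    [[-0.001,0.001,0.035],[0,0,0]],
    [[-0.001,0.001,0.042],[0,0,0]],
    [[-0.001,0.001,0.045],[0,0,0]],
    [[-0.001,0.001,0.047],[0,0,0]],
    [[-0.001,0.001,0.048],[0,0,0]],
    [[-0.001,0.001,0.048],[0,0,0]],
    [[-0.001,0.001,0.048],[0,0,0]],
  ],
)

```text
clock: 6.0
tcp_pos: [0.6227, -0.1953, 0.1425]
ee_rot: [0.0, 0.114, 0.994, -0.0]
contact_force: [-0.5, 0.5, -0.7]
grip_width: 0.32
grip_force: 39.8
```

```bash
python3 - <<'E'
from h import *
to()
im,W=cloud('side')
save('place',cv2.resize(im[150:240,300:400],(600,540)))
E
```

```text
tcp [ 0.6227 -0.1953  0.1425] F [-0.45  0.52 -0.71] grip 27.3 39.8 t 6.0 tilt [ 9.e-04 -6.e-04 -1.e+00]
```

View pics/place.png

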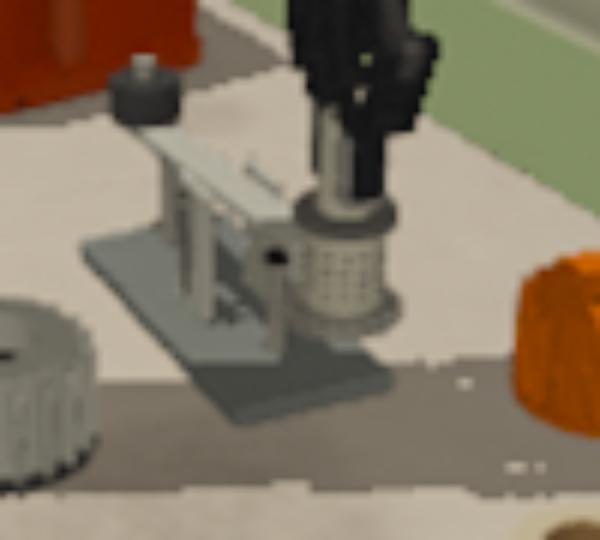

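The cartridge sits on the pan, centred (crop (345,310)). I'll let go, rise and wait.

>>> carry_out(
  rows=[
    [[0,0,0],[0,0,0]],
    [[0,0,0],[0,0,0]],
    [[0,0,0],[0,0,0]],
    [[0,0,0],[0,0,0]],
    [[0,0,0],[0,0,0]],
    [[0,0,-0.02],[0,0,0]],
    [[0,0,-0.05],[0,0,0]],
    [[0,0,-0.07],[0,0,0]],
    [[0,0,-0.07],[0,0,0]],
    [[0,0,-0.07],[0,0,0]],
    [[0,0,-0.07],[0,0,0]],
    [[0,0,-0.07],[0,0,0]],
    [[0,0,-0.07],[0,0,0]],
    [[0,0,-0.07],[0,0,0]],
    [[0,0,-0.07],[0,0,0]],
    [[0,0,-0.07],[0,0,0]],
    [[0,0,-0.07],[0,0,0]],
    [[0,0,-0.07],[0,0,0]],
    [[0,0,-0.07],[0,0,0]],
    [[0,0,-0.07],[0,0,0]],
  ],
  fingers=0.07,
)

```text
clock: 8.05
tcp_pos: [0.6224, -0.1951, 0.2118]
ee_rot: [0.0, 0.114, 0.994, 0.0]
contact_force: [0.7, 0.2, -0.4]
grip_width: 0.821
grip_force: 0.0
```

>>> carry_out(
  rows=[
    [[0,0,0],[0,0,0]],
    [[0,0,0],[0,0,0]],
    [[0,0,0],[0,0,0]],
    [[0,0,0],[0,0,0]],
    [[0,0,0],[0,0,0]],
    [[0,0,0],[0,0,0]],
    [[0,0,0],[0,0,0]],
    [[0,0,0],[0,0,0]],
    [[0,0,0],[0,0,0]],
    [[0,0,0],[0,0,0]],
    [[0,0,0],[0,0,0]],
    [[0,0,0],[0,0,0]],
    [[0,0,0],[0,0,0]],
    [[0,0,0],[0,0,0]],
    [[0,0,0],[0,0,0]],
    [[0,0,0],[0,0,0]],
    [[0,0,0],[0,0,0]],
    [[0,0,0],[0,0,0]],
    [[0,0,0],[0,0,0]],
    [[0,0,0],[0,0,0]],
  ],
)

```text
clock: 10.05
tcp_pos: [0.6224, -0.1951, 0.2118]
ee_rot: [0.0, 0.114, 0.994, -0.0]
contact_force: [0.3, 0.2, -0.3]
grip_width: 0.822
grip_force: 0.0
```

```bash
python3 - <<'E'
from h import *
to()
im,W=cloud('side'); im2,W2=cloud('wrist')
save('weigh',cv2.resize(im[150:240,300:400],(600,540)))
for n,w in [('side',W),('wrist',W2)]:
    p=w.reshape(-1,3); p=p[(np.hypot(p[:,0]-.622,p[:,1]+.196)<.035)]
    z=p[(p[:,2]>.08)&(p[:,2]<.18)]; print(n,'top z',np.sort(z[:,2])[-200:].mean())
    h=np.percentile(z[:,2],99); t=z[z[:,2]>h-.008].astype(np.float32); print('top',h,t.mean(0),cv2.minEnclosingCircle(np.ascontiguousarray(t[:,:2])))
    for lo in np.arange(.08,.18,.01):
        q=p[(p[:,2]>lo)&(p[:,2]<lo+.01)]; print(round(lo,2),len(q),q.mean(0).round(4) if len(q) else '')
E
```

```text
tcp [ 0.6224 -0.1951  0.2118] F [ 0.32  0.21 -0.28] grip 70.2 0.0 t 10.05 tilt [ 0. -0. -1.]
side top z 0.12846512088469744
top 0.14917450801215218 [ 0.6196713  -0.2050872   0.14662535] ((0.6217890977859497, -0.20401324331760406), 0.01680457778275013)
0.08 40 [ 0.6147 -0.2079  0.0849]
0.09 46 [ 0.615  -0.2127  0.0972]
0.1 90 [ 0.6176 -0.2025  0.1029]
0.11 33 [ 0.6171 -0.2066  0.1152]
0.12 33 [ 0.6176 -0.2086  0.1248]
0.13 35 [ 0.6162 -0.2087  0.1349]
0.14 64 [ 0.6197 -0.2056  0.1462]
0.15 0 
0.16 0 
0.17 0 
wrist top z 0.1488564810948314
top 0.1491687153089 [ 0.6194472  -0.19922467  0.14735402] ((0.6206850409507751, -0.19937466084957123), 0.01416544709354639)
0.08 0 
0.09 197 [ 0.6109 -0.2095  0.0992]
0.1 1182 [ 0.6138 -0.1888  0.1026]
0.11 116 [ 0.6111 -0.192   0.1153]
0.12 126 [ 0.6116 -0.1926  0.1252]
0.13 146 [ 0.611  -0.1937  0.1351]
0.14 1215 [ 0.6193 -0.1991  0.1472]
0.15 2 [ 0.6252 -0.1987  0.1502]
0.16 0 
0.17 0
```

View pics/weigh.png

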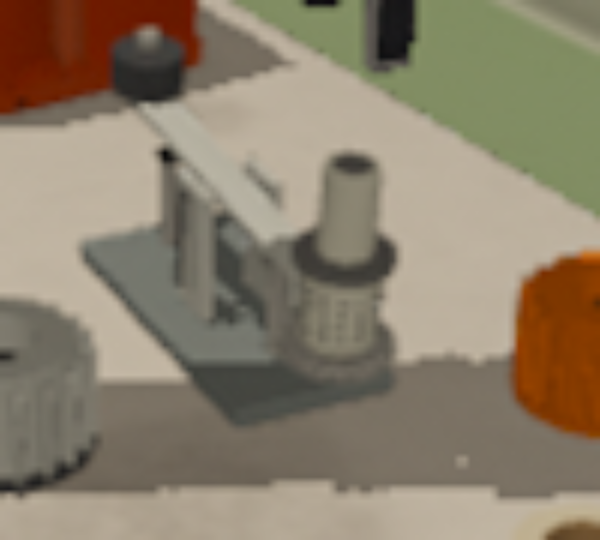

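The stem top is at z = 0.148, so the pan is down (face 0.049) and the cartridge is wet: it belongs in the drying dock. The beam and cartridge lean 0.09 rad outward, so I'll regrip with the tool tilted to match.

>>> carry_out(
  rows=[
    [[0.001,-0.003,0.02],[-0.045,0.006,0]],
    [[0.001,-0.003,0.05],[-0.09,0.0115,0]],
    [[0.001,-0.003,0.075],[-0.09,0.0115,0]],
    [[0.001,-0.003,0.088],[-0.09,0.0115,0]],
    [[0.001,-0.003,0.092],[-0.09,0.0115,0]],
    [[0.001,-0.003,0.092],[-0.09,0.0115,0]],
    [[0.001,-0.003,0.092],[-0.09,0.0115,0]],
  ],
)

```text
clock: 10.85
tcp_pos: [0.6217, -0.1981, 0.1214]
ee_rot: [0.001, 0.113, 0.993, 0.045]
contact_force: [-0.1, -0.2, 0.0]
grip_width: 0.818
grip_force: 0.0
```

>>> carry_out(
  rows=[
    [[0,0,0],[0,0,0]],
    [[0,0,0],[0,0,0]],
    [[0,0,0],[0,0,0]],
    [[0,0,0],[0,0,0]],
    [[0,0,0],[0,0,0]],
    [[0,0,0],[0,0,0]],
    [[0,0,0],[0,0,0]],
    [[0,0,0],[0,0,0]],
  ],
  fingers=0.01,
  newtons=60,
)

```text
clock: 11.65
tcp_pos: [0.6212, -0.1979, 0.1206]
ee_rot: [-0.0, 0.113, 0.993, 0.045]
contact_force: [0.2, 0.6, 6.7]
grip_width: 0.311
grip_force: 58.8
```

```bash
python3 - <<'E'
from h import *
to([.622,-.2,.20],[.478,-.1155,.20])
E
```

```text
tcp [ 0.6212 -0.1979  0.1206] F [0.21 0.6  6.69] grip 26.5 58.8 t 11.65 tilt [ 0.0102  0.0899 -0.9959]
[0.622, -0.2, 0.2] -> [-0.0004  0.0053 -0.0792] n 1.6
[0.478, -0.1155, 0.2] -> [ 0.1589  0.0548 -0.0731] n 3.7
```

>>> carry_out(
  rows=[
    [[0,0,-0.01],[0,0,0]],
    [[0,0,-0.03],[0,0,0]],
    [[0,0,-0.06],[0.03,-0.004,0]],
    [[0,0,-0.085],[0.06,-0.008,0]],
    [[0,0,-0.085],[0.09,-0.0115,0]],
    [[0,0,-0.085],[0.09,-0.0115,0]],
    [[0,0,-0.085],[0.09,-0.0115,0]],
  ],
)

```text
clock: 12.35
tcp_pos: [0.619, -0.2046, 0.2023]
ee_rot: [-0.002, 0.113, 0.994, 0.001]
contact_force: [-0.5, -1.1, -2.0]
grip_width: 0.313
grip_force: 59.1
```

```bash
python3 - <<'E'
from h import *
to([.478,-.1155,.20])
E
```

```text
tcp [ 0.619  -0.2046  0.2023] F [-0.54 -1.09 -2.04] grip 26.7 59.1 t 12.35 tilt [-0.0031  0.0018 -1.    ]
[0.478, -0.1155, 0.2] -> [0.1575 0.0551 0.0029] n 3.3
```

>>> carry_out(
  rows=[
    [[0.04,0.014,0],[0,0,0]],
    [[0.08,0.028,0],[0,0,0]],
    [[0.12,0.042,0],[0,0,0]],
    [[0.15,0.052,0.01],[0,0,0]],
    [[0.1575,0.055,0.02],[0,0,0]],
    [[0.1575,0.055,0.02],[0,0,0]],
    [[0.1575,0.055,0.02],[0,0,0]],
    [[0.1575,0.055,0.02],[0,0,0]],
    [[0.1575,0.055,0.02],[0,0,0]],
  ],
)

```text
clock: 13.25
tcp_pos: [0.4799, -0.1171, 0.1849]
ee_rot: [0.0, 0.114, 0.993, -0.0]
contact_force: [0.1, -0.0, -2.3]
grip_width: 0.311
grip_force: 59.2
```

```bash
python3 - <<'E'
from h import *
to(); g=pose()[:3,3]
ims=[]
for n in ['side','top','wrist']:
    im,W=cloud(n); np.save('d_'+n,W); 
    if n!='top': ims.append(cv2.resize(im,(560,350)) if n=='wrist' else cv2.resize(im[150:250,240:400],(400,250)))
    p=W.reshape(-1,3)
    R=np.hypot(p[:,0]-g[0],p[:,1]-g[1])
    for l,lo,hi,r in [('rim',.053,.063,.06),('flangetop',.160,.172,.035),('body',.115,.15,.03),('flangeside',.1575,.164,.035)]:
        q=p[(p[:,2]>lo)&(p[:,2]<hi)&(R<r)].astype(np.float32)
        if len(q)>10:
            # algebraic circle fit
            A=np.c_[2*q[:,:2],np.ones(len(q))]; s=np.linalg.lstsq(A,(q[:,:2]**2).sum(1),rcond=None)[0]
            c,r2=cv2.minEnclosingCircle(np.ascontiguousarray(q[:,:2]))
            print(n,l,len(q),'fit',s[:2].round(4),round(float(np.sqrt(s[2]+s[0]**2+s[1]**2)),4),'enc',np.round(c,4),round(r2,4),'z',q[:,2].mean().round(4))
b=np.zeros((600,560,3),np.uint8); b[:350]=ims[1]; b[350:,:400]=ims[0]; save('dock',b)
E
```

```text
tcp [ 0.4799 -0.1171  0.1849] F [ 0.05 -0.03 -2.34] grip 26.5 59.2 t 13.25 tilt [ 8.e-04 -4.e-04 -1.e+00]
side rim 329 fit [ 0.4752 -0.1197] 0.0343 enc [ 0.4759 -0.1182] 0.0489 z 0.0574
side flangetop 106 fit [ 0.4799 -0.1201] 0.0196 enc [ 0.4793 -0.1182] 0.0264 z 0.1652
side body 150 fit [ 0.4805 -0.1189] 0.0178 enc [ 0.478  -0.1217] 0.0195 z 0.1339
side flangeside 28 fit [ 0.4809 -0.1181] 0.0241 enc [ 0.4793 -0.1207] 0.0249 z 0.1621
top rim 41 fit [ 0.4959 -0.1239] 0.0423 enc [ 0.4771 -0.1153] 0.048 z 0.057
top flangetop 51 fit [ 0.4721 -0.1156] 0.0138 enc [ 0.4666 -0.115 ] 0.0174 z 0.1649
top flangeside 18 fit [ 0.473 -0.115] 0.0158 enc [ 0.4646 -0.114 ] 0.0165 z 0.1624
wrist rim 3874 fit [ 0.474  -0.1153] 0.0334 enc [ 0.476  -0.1158] 0.0492 z 0.0579
wrist flangetop 2177 fit [ 0.4734 -0.1156] 0.016 enc [ 0.4791 -0.1172] 0.025 z 0.1657
wrist body 462 fit [ 0.4798 -0.1168] 0.0194 enc [ 0.4708 -0.1155] 0.0182 z 0.1324
wrist flangeside 138 fit [ 0.4781 -0.1168] 0.0233 enc [ 0.4753 -0.117 ] 0.0247 z 0.1625
```

View pics/dock.png

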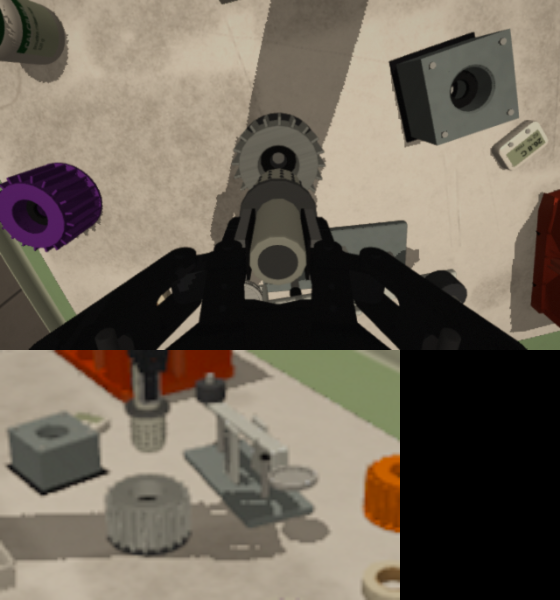

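Wrist view: the dock mouth is at (278,158) and the cartridge hangs just short of it. Both views put the axis offset at about (-3.2,+1) mm, which I'll correct while entering the bore.

>>> carry_out(
  rows=[
    [[0.0033,0.0003,0.02],[0,0,0]],
    [[0.0033,0.0003,0.04],[0,0,0]],
    [[0.0033,0.0003,0.05],[0,0,0]],
    [[0.0033,0.0003,0.053],[0,0,0]],
    [[0.0033,0.0003,0.055],[0,0,0]],
    [[0.0033,0.0003,0.057],[0,0,0]],
    [[0.0033,0.0003,0.059],[0,0,0]],
    [[0.0033,0.0003,0.06],[0,0,0]],
    [[0.0033,0.0003,0.06],[0,0,0]],
    [[0.0033,0.0003,0.06],[0,0,0]],
  ],
)

```text
clock: 14.4
tcp_pos: [0.4759, -0.1153, 0.1246]
ee_rot: [0.0, 0.114, 0.994, -0.0]
contact_force: [-0.8, -0.2, -1.7]
grip_width: 0.313
grip_force: 59.2
```

```bash
python3 - <<'E'
from h import *
to(); print(manip.read_state()['torque'])
E
```

```text
tcp [ 0.4759 -0.1153  0.1246] F [-0.76 -0.22 -1.7 ] grip 26.8 59.2 t 14.4 tilt [ 3.e-04 -2.e-04 -1.e+00]
[ 0.0003927   0.02479836 -0.03738044]
```

>>> carry_out(
  rows=[
    [[0,0,0.001],[0,0,0]],
    [[0,0,0.002],[0,0,0]],
    [[0,0,0.003],[0,0,0]],
    [[0,0,0.004],[0,0,0]],
    [[0,0,0.005],[0,0,0]],
    [[0,0,0.006],[0,0,0]],
    [[0,0,0.006],[0,0,0]],
    [[0,0,0.006],[0,0,0]],
  ],
)

```text
clock: 15.2
tcp_pos: [0.4758, -0.1153, 0.1184]
ee_rot: [-0.0, 0.114, 0.994, 0.0]
contact_force: [0.7, 0.3, -1.2]
grip_width: 0.31
grip_force: 59.2
```

```bash
python3 - <<'E'
from h import *
to(); print(manip.read_state()['torque'])
E
```

```text
tcp [ 0.4758 -0.1153  0.1184] F [ 0.71  0.26 -1.23] grip 26.4 59.2 t 15.2 tilt [-0.  0. -1.]
[ 0.03430235  0.0289789  -0.02227872]
```

>>> carry_out(
  rows=[
    [[0,0,0.001],[0,0,0]],
    [[0,0,0.002],[0,0,0]],
    [[0,0,0.003],[0,0,0]],
    [[0,0,0.004],[0,0,0]],
    [[0,0,0.005],[0,0,0]],
    [[0,0,0.006],[0,0,0]],
    [[0,0,0.007],[0,0,0]],
    [[0,0,0.008],[0,0,0]],
    [[0,0,0.009],[0,0,0]],
    [[0,0,0.009],[0,0,0]],
  ],
)

```text
clock: 16.2
tcp_pos: [0.4761, -0.1154, 0.1098]
ee_rot: [0.0, 0.114, 0.994, -0.0]
contact_force: [-1.4, 0.4, 3.9]
grip_width: 0.313
grip_force: 59.4
```

>>> carry_out(
  rows=[
    [[0,0,0.001],[0,0,0]],
    [[0,0,0.002],[0,0,0]],
    [[0,0,0.003],[0,0,0]],
    [[0,0,0.004],[0,0,0]],
  ],
)

```text
clock: 16.6
tcp_pos: [0.476, -0.1154, 0.1055]
ee_rot: [0.0, 0.114, 0.994, -0.0]
contact_force: [-1.3, 0.7, 4.2]
grip_width: 0.314
grip_force: 59.4
```

```bash
python3 - <<'E'
from h import *
to(); print(manip.read_state()['torque'])
E
```

```text
tcp [ 0.476  -0.1154  0.1055] F [-1.27  0.72  4.19] grip 26.8 59.4 t 16.6 tilt [ 5.e-04 -2.e-04 -1.e+00]
[0.2155966  0.33304008 0.03067424]
```

>>> carry_out(
  rows=[
    [[0,0,0.0007],[0,0,0]],
    [[0,0,0.0014],[0,0,0]],
    [[0,0,0.002],[0,0,0]],
  ],
)

```text
clock: 16.9
tcp_pos: [0.476, -0.1154, 0.1035]
ee_rot: [0.0, 0.114, 0.994, -0.0]
contact_force: [-0.7, 1.5, 5.0]
grip_width: 0.311
grip_force: 59.4
```

>>> carry_out(
  rows=[
    [[0,0,0.0005],[0,0,0]],
    [[0,0,0.001],[0,0,0]],
  ],
)

```text
clock: 17.1
tcp_pos: [0.4759, -0.1154, 0.1025]
ee_rot: [0.0, 0.114, 0.994, -0.0]
contact_force: [-1.0, 1.3, 4.0]
grip_width: 0.315
grip_force: 59.4
```

>>> carry_out(
  rows=[
    [[0,0,0.0005],[0,0,0]],
    [[0,0,0.001],[0,0,0]],
  ],
)

```text
clock: 17.3
tcp_pos: [0.4759, -0.1154, 0.1015]
ee_rot: [0.0, 0.114, 0.994, -0.0]
contact_force: [-0.4, 1.9, 4.5]
grip_width: 0.313
grip_force: 59.4
```

>>> carry_out(
  rows=[
    [[0,0,0.0005],[0,0,0]],
    [[0,0,0.001],[0,0,0]],
  ],
)

```text
clock: 17.5
tcp_pos: [0.4759, -0.1153, 0.1004]
ee_rot: [0.0, 0.114, 0.994, -0.0]
contact_force: [-0.6, 0.3, 5.2]
grip_width: 0.311
grip_force: 59.4
```

>>> carry_out(
  rows=[
    [[0,0,0.0005],[0,0,0]],
    [[0,0,0.001],[0,0,0]],
  ],
)

```text
clock: 17.7
tcp_pos: [0.4759, -0.1153, 0.0994]
ee_rot: [0.0, 0.114, 0.994, -0.0]
contact_force: [-0.1, 0.8, 4.1]
grip_width: 0.31
grip_force: 59.4
```

>>> carry_out(
  rows=[
    [[0,0,0.0005],[0,0,0]],
    [[0,0,0.001],[0,0,0]],
  ],
)

```text
clock: 17.9
tcp_pos: [0.4759, -0.1153, 0.0984]
ee_rot: [0.0, 0.114, 0.994, -0.0]
contact_force: [-0.1, 1.1, 4.6]
grip_width: 0.315
grip_force: 59.4
```

>>> carry_out(
  rows=[
    [[0,0,0.0005],[0,0,0]],
    [[0,0,0.001],[0,0,0]],
  ],
)

```text
clock: 18.1
tcp_pos: [0.4759, -0.1153, 0.0974]
ee_rot: [0.0, 0.114, 0.994, -0.0]
contact_force: [-0.1, 0.6, 5.0]
grip_width: 0.31
grip_force: 59.4
```

>>> carry_out(
  rows=[
    [[0,0,0.0005],[0,0,0]],
    [[0,0,0.001],[0,0,0]],
  ],
)

```text
clock: 18.3
tcp_pos: [0.4759, -0.1153, 0.0964]
ee_rot: [0.0, 0.114, 0.994, -0.0]
contact_force: [-0.6, 0.4, 3.9]
grip_width: 0.31
grip_force: 59.4
```

>>> carry_out(
  rows=[
    [[0,0,0.0005],[0,0,0]],
    [[0,0,0.001],[0,0,0]],
  ],
)

```text
clock: 18.5
tcp_pos: [0.4762, -0.1154, 0.0962]
ee_rot: [0.0, 0.114, 0.994, -0.0]
contact_force: [-2.3, 3.3, 12.9]
grip_width: 0.312
grip_force: 60.1
```

Bottomed: the force jumped with the foot about 33 mm below the rim, which is plausible. Pressing further in small steps.

>>> carry_out(
  rows=[
    [[0,0,0.0003],[0,0,0]],
    [[0,0,0.0003],[0,0,0]],
  ],
)

```text
clock: 18.7
tcp_pos: [0.4762, -0.1154, 0.0962]
ee_rot: [0.0, 0.114, 0.994, -0.0]
contact_force: [-3.3, 2.4, 12.4]
grip_width: 0.311
grip_force: 60.3
```

>>> carry_out(
  rows=[
    [[0,0,0.0003],[0,0,0]],
    [[0,0,0.0003],[0,0,0]],
  ],
)

```text
clock: 18.9
tcp_pos: [0.4763, -0.1155, 0.0962]
ee_rot: [0.0, 0.114, 0.994, -0.0]
contact_force: [-3.5, 2.5, 14.4]
grip_width: 0.312
grip_force: 60.5
```

>>> carry_out(
  rows=[
    [[0,0,0.0003],[0,0,0]],
    [[0,0,0.0005],[0,0,0]],
    [[0,0,0.0005],[0,0,0]],
  ],
)

```text
clock: 19.2
tcp_pos: [0.4765, -0.1155, 0.0962]
ee_rot: [0.0, 0.114, 0.994, -0.0]
contact_force: [-4.9, 2.9, 17.1]
grip_width: 0.314
grip_force: 60.8
```

>>> carry_out(
  rows=[
    [[0,0,0.0003],[0,0,0]],
    [[0,0,0.0003],[0,0,0]],
    [[0,0,0.0003],[0,0,0]],
    [[0,0,0.0003],[0,0,0]],
    [[0,0,0.0003],[0,0,0]],
    [[0,0,0.0003],[0,0,0]],
    [[0,0,0.0003],[0,0,0]],
  ],
)

```text
clock: 19.9
tcp_pos: [0.4766, -0.1155, 0.0962]
ee_rot: [0.0, 0.114, 0.994, -0.0]
contact_force: [-5.6, 3.6, 18.3]
grip_width: 0.314
grip_force: 61.1
```

>>> carry_out(
  rows=[
    [[0,0,-0.0008],[0,0,0]],
    [[0,0,-0.0015],[0,0,0]],
    [[0,0,-0.0015],[0,0,0]],
  ],
)

```text
clock: 20.2
tcp_pos: [0.4761, -0.1154, 0.0962]
ee_rot: [0.0, 0.114, 0.994, -0.0]
contact_force: [-0.7, 1.5, 9.7]
grip_width: 0.314
grip_force: 60.3
```

>>> carry_out(
  rows=[
    [[0,0,0],[0,0,0]],
    [[0,0,0],[0,0,0]],
    [[0,0,0],[0,0,0]],
    [[0,0,0],[0,0,0]],
    [[0,0,0],[0,0,0]],
    [[0,0,0],[0,0,0]],
    [[0,0,-0.02],[0,0,0]],
    [[0,0,-0.05],[0,0,0]],
    [[0,0,-0.09],[0,0,0]],
    [[0,0,-0.12],[0,0,0]],
    [[0,0,-0.12],[0,0,0]],
    [[0,0,-0.12],[0,0,0]],
  ],
  fingers=0.07,
)

```text
clock: 21.4
tcp_pos: [0.476, -0.1154, 0.2159]
ee_rot: [0.001, 0.114, 0.994, -0.0]
contact_force: [-0.6, 0.8, -0.6]
grip_width: 0.819
grip_force: 0.0
```

```bash
python3 - <<'E'
from h import *
to()
for n in ['side','wrist']:
    im,W=cloud(n); p=W.reshape(-1,3)
    R=np.hypot(p[:,0]-.476,p[:,1]+.1155)
    for l,lo,hi,r in [('stemtop',.117,.13,.03),('flangetop',.073,.082,.035),('rim',.053,.062,.06)]:
        q=p[(p[:,2]>lo)&(p[:,2]<hi)&(R<r)].astype(np.float32)
        if len(q)>10:
            c,r2=cv2.minEnclosingCircle(np.ascontiguousarray(q[:,:2])); print(n,l,len(q),np.round(c,4),round(r2,4),'z',np.median(q[:,2]).round(4))
    if n=='side': save('end',cv2.resize(im[150:250,240:400],(640,400)))
E
```

```text
tcp [ 0.476  -0.1154  0.2159] F [-0.56  0.78 -0.61] grip 70.0 0.0 t 21.4 tilt [ 1.1e-03 -6.0e-04 -1.0e+00]
side stemtop 51 [ 0.4745 -0.1183] 0.0151 z 0.1221
side flangetop 95 [ 0.4759 -0.118 ] 0.025 z 0.077
side rim 263 [ 0.4761 -0.1201] 0.0482 z 0.0578
wrist stemtop 945 [ 0.4756 -0.1152] 0.014 z 0.1233
wrist flangetop 1094 [ 0.4757 -0.1152] 0.025 z 0.0772
wrist rim 3189 [ 0.4759 -0.1155] 0.049 z 0.0583
```

View pics/end.png

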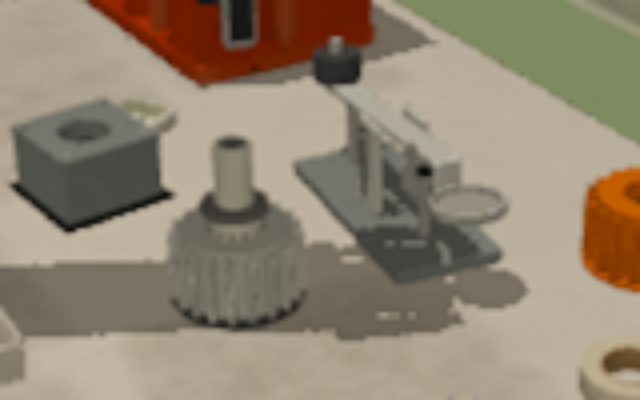

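The cartridge stands upright in the drying dock (crop (235,190)), with the flange about 19 mm above the rim. It is centred and the gripper is clear.

```bash
python3 -c "
from bench import manip
print(manip.sign_off())"
```

```text
the job is handed in; nothing more can be done
None
```

The cartridge weighed wet (the pan went down), so I pressed it onto the hard stop in the drying dock at about 20 N for roughly 0.7 s, let go, and handed the job in; no verdict came back.

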